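Switch off the tube heater and hold its lid open

TASK

The incubation is over: with the lid still shut, turn the tube heater's temperature knob fully anticlockwise to its off stop, then take the bar handle at the front of the lid, raise the lid and hold it 60 degrees open, so that the drops under the pane run back while a colleague lifts out the tubes. The lid has no stay and falls shut if let go, and its hinges unhook near upright, so never swing it beyond 75 degrees. Finish while still holding it steady by the handle, and leave the rack and the beaker beside the heater where they stand.

Things in the scene. Friction and masses are not known exactly. Their poses are not given: they have to be found in the camera images.
- heater: White tube heater, fixed on the bench, 260 mm deep (x), 280 wide (y), 127 high with lid shut. Origin: centre of its underside; x points from its front panel to its hinged back, z up; yaw varies. Chamber from x = -50 mm to the back, rim at z = 97. The front panel slopes 15 degrees, from z = 58 mm at x = -130 up to z = 79 at x = -50, facing up and to the robot.
- temp_knob_grip (a point): Black bar knob at the right of the sloping panel: bar 38 mm long, 12 wide, 19 high on a round skirt 42 across, 7 high. The point is on its axis, 17 mm above the panel, 9 mm below the bar's top. z points out of the panel along the axis (15 degrees off vertical, leaning to the robot); x lies along the bar to its pointer end and turns with it.
- temp_knob (a joint): Turn of the knob in rad: 0 = off, the stop fully anticlockwise as seen facing the panel; there the pointer is 135 degrees anticlockwise from straight up the panel (down to the left). Grows clockwise to 4.71; starts between 1.0 and 2.3. Friction about 0.04 N m; it stays where it is left.
- heater_lid: The heater's lid, about 0.5 kg, 178 mm deep, 280 wide, 26 thick: a white frame round a clear pane, hinged along the heater's back. Origin: middle of the hinge axis; axes turn with the lid (x away from the handle, y along the hinge, z out of its top).
- lid_angle (a joint): Opening angle of the lid in rad: 0 = shut, 1.05 = 60 degrees, stop at 1.85. It falls shut freely; about 2 to 3 N upward at the handle lifts it.
- lid_handle (a point): Round steel bar handle in the middle of the lid's front edge, bar 12 mm thick, 80 mm wide over all, parallel to the hinge (y); 29 mm free between bar and lid. Origin: middle of the bar; axes those of the lid (x to the hinge, z out of its top). Lid shut: 86 mm in front of the heater's centre, 113 above the bench, 43 above the panel.
- lid_hinge (a point): Middle of the lid's hinge axis, at the back of the heater, 128 mm behind its centre and 99 mm above the bench; axes those of the heater, the hinge axis is y. With the lid shut the handle's bar is 214 mm in front of it and 14 mm above it.
- tube_rack: Blue tube rack, 186 x 64 x 92 mm high, right of the heater; origin at the centre of its underside. To be left alone.
- beaker_100: Small clear beaker, 52 mm across, 68 mm high, in front of the rack near the bench's edge, right of the heater; origin at the centre of its underside. To be left alone.

How it is judged:
By the outcome, as a careful person would: the job done as asked, in the order asked, and still so for the second after the job is handed in, while the arm keeps its last pose, push and grip.
It also fails if it takes over 54 s, if anything falls off the work surface, if the arm or the gripper's body presses on something with over 40 N, if the wrist force passes 120 N, or if a joint passes its speed limit or range.

ROBOT

A 6-joint arm with a two-finger parallel gripper is mounted at the origin on a cart in front of the work surface, level with it; the furniture and walls round the work are solid. World frame = base frame: x ahead of the robot, y to its left, z up, the work surface at z = 0. Lengths are in m, angles in rad, forces in N, time in s.
With the tool pointing down it reaches from about 0.35 to 0.8 m from the base axis. Payload 7.3 kg.
Tool frame: the origin (TCP) lies between the finger pads, 19 mm behind the fingertips; this is the grasp point; z points along the fingers, y is the line along which they close (so a half turn about z gives the same grasp; the last joint's range is limited). The gripper opens to 85 mm and grips with 20 to 120 N. Pads are 22 mm wide; open, the fingers measure 114 mm over their backs; the gripper's body (76 mm by 85 mm) begins 54 mm behind the grasp point. The pads swing forward as they close: fully open they stand 13 mm farther back than shut.
Start: joints at [1.198, 0.342, 1.524, -0, 1.275, -0.146], TCP at [0.118, 0.512, 0.25] pointing down, gripper open.
Joint ranges: [-2.53, 2.53], [-0.77, 2.02], [0.04, 2.7], [-1, 4.14], [0.28, 2.66], [-3.11, 3.11]. Speed limits (rad/s): [2.57, 2.57, 3.14, 3.14, 3.14, 3.14].

INTERFACE

Orientations are given as a unit quaternion [x, y, z, w].
In Python, from bench import arm gives the robot as it stands.
- The arm moves only by the tool move_arm, never from a script. Its argument "commands" is a list of rows, each a list of 3 entries, a list of its own where there are three numbers: the closure, from 0 (fully open) to 1 (shut), then the shift along the tool's x, y, z in cm, then the turn about the tool's z in degrees. A call has 1 to 10 rows; each row shifts and turns the commanded pose from where the row before left it, along the tool's axes as they then stand; what a row does not reach is not made up. A row lasts 1/12 s, in which the tool goes at most 41.7 mm and 7.16 degrees, less where a joint would pass 70% of its speed; a pose out of reach is approached as far as the arm can. A call with a gripper value outside its range is refused whole. The fingers move at their own pace and stop on an object; the grip force is fixed at half the most. Time passes only in rows, so rows that do not move let the fingers close. It gives the time, the measured TCP pose, the force, the opening and the grip force at its end, in the units of the state.
- arm.get_state(): the state, without advancing time (a new reading comes with each control period).
- arm.camera(name): name is "scene" or "top" or "wrist"; returns (picture, depth): 400x640x3 uint8, red, green, blue; 400x640 float32, m along the optical axis (not along the pixel's ray), 0 where there is no reading.
- arm.camera_params(name): a dict with "mtx" (3x3 intrinsics, pixels), "pose" (4x4, takes a point from camera to world coordinates); the wrist camera has in their place "T_tool_cam" (4x4, takes a point from camera to tool coordinates, whose origin is the TCP and whose axes are the flange's). Camera axes: x right, y down, z forward; pixel columns grow to the right and rows downward; lengths in m; the calibration is good to about 2 mm. A picture is of the moment at which its call begins: read the wrist's pose just before it. camera_params takes no time and is no camera call.
- arm.hand_in(): hands the job in; it is judged then, once.
The state is a dict: "t": time; "joint_pos": joint angles; "qd": joint speeds; "tau": joint torques, N m; "ee_pos": TCP position; "eef_rot": TCP orientation; "contact_force": force on the tool from outside, world axes, zero at the start; "ft_torque": the same for the moment, N m; "finger_gap": finger opening in m; "finger_force": force on a finger pad.
Only numpy, scipy, OpenCV 4.12 (cv2) and the standard library are available. Lean on these libraries where they do the work, as an engineer would, in place of code of your own. Each camera call takes 0.05 s, during which the arm holds its last target. There are 200 camera calls.

## Working session

There is one attempt and no reset: what is moved stays moved. The work goes in short steps, Python scripts to look and compute and a tool call to move; the robot and the scene stay as the last step left them, time stands still between calls to the robot, and variables do not carry over. Pictures are saved under pics/ and viewed, at most 10 in all, crops included, and the job is handed in when it is done.

Besides the shell and the picture viewer there is one more tool, called after "Request:" in YAML: its name, and indented under it one key for each argument. move_arm: Moves the arm, as the interface text tells. Its arguments: {"type":"object","properties":{"commands":{"type":"array"}},"required":["commands"]}

```bash
ls; mkdir -p pics
python3 - <<'E'
from bench import arm
import cv2,numpy as np
s=arm.get_state();print(s)
for n in("scene","top"):
    p,d=arm.camera(n);np.savez(f"{n}.npz",p=p,d=d);cv2.imwrite(f"pics/{n}.png",p[:,:,::-1])
    c=arm.camera_params(n);print(n,c)
print(arm.camera_params("wrist"))
E
```

```text
pics
{'t': 0.0, 'joint_pos': array([ 1.19800933e+00,  3.42717036e-01,  1.52499882e+00,  2.18545628e-06,
        1.27537860e+00, -1.45959487e-01]), 'qd': array([ 0.00040504,  0.00082488,  0.00108717, -0.00024716, -0.000301  ,
       -0.00111413]), 'tau': array([-2.23122617e-03, -4.33686697e+01, -2.46006596e+01, -3.60199356e-04,
        8.09060497e-03,  9.11840118e-06]), 'ee_pos': array([0.11789107, 0.51122486, 0.24933523]), 'eef_rot': array([ 1.13171063e-01,  9.93575234e-01, -7.25517189e-04, -1.93597702e-04]), 'contact_force': array([ 0.28294398, -0.8691436 ,  0.05823576]), 'ft_torque': array([ 0.02831011,  0.0262054 , -0.01102344]), 'finger_force': 0.0, 'finger_gap': 0.08522090846344259}
scene {'mtx': array([[389.43316855,   0.        , 317.67930451],
       [  0.        , 389.43316855, 202.85328074],
       [  0.        ,   0.        ,   1.        ]]), 'pose': array([[ 0.53361979, -0.41319217,  0.73791744, -0.14420561],
       [-0.84554184, -0.2425189 ,  0.47565069, -0.52994239],
       [-0.01757622, -0.87775669, -0.47878415,  0.54967649],
       [ 0.        ,  0.        ,  0.      
[... 259 characters left out ...]
    [-0.99981174, -0.01612163,  0.0107969 , -0.08844732],
       [-0.00899525, -0.10792009, -0.99411888,  1.23897059],
       [ 0.        ,  0.        ,  0.        ,  1.        ]])}
{'mtx': array([[333.69740779,   0.        , 313.92422764],
       [  0.        , 333.69740779, 200.53195589],
       [  0.        ,   0.        ,   1.        ]]), 'T_tool_cam': array([[-1.19085140e-03, -9.54651593e-01, -2.97722886e-01,
         7.70467871e-02],
       [ 9.99998686e-01, -1.46431345e-03,  6.95476712e-04,
        -3.57137139e-05],
       [-1.09989758e-03, -2.97721667e-01,  9.54652083e-01,
        -1.24375893e-01],
       [ 0.00000000e+00,  0.00000000e+00,  0.00000000e+00,
         1.00000000e+00]])}
```

View pics/top.png

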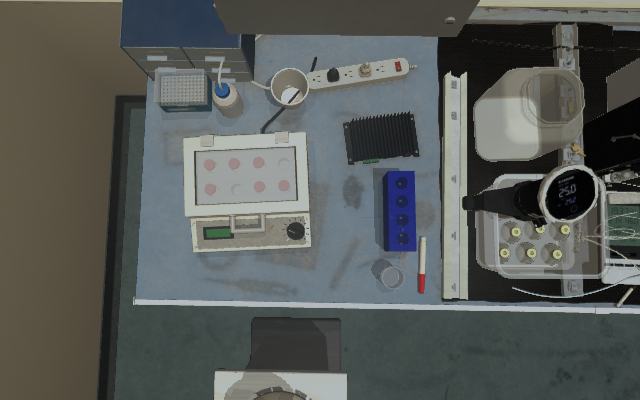

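View pics/scene.png

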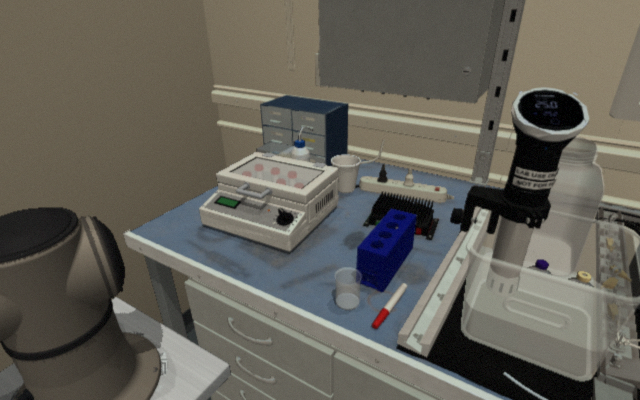

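The top view shows the heater at u 183–311, v 132–251, with the bar handle near (247,224) and the knob near (296,231). The rack is at about (400,210) and the beaker at (390,275), both well to the right. The scene view agrees.

```bash
cat > h.py <<'E'
import numpy as np,cv2
from scipy.spatial.transform import Rotation as R
from bench import arm
def cloud(d,K,T):
    v,u=np.mgrid[:d.shape[0],:d.shape[1]]
    P=np.stack([(u-K[0,2])/K[0,0]*d,(v-K[1,2])/K[1,1]*d,d],-1)
    return P@T[:3,:3].T+T[:3,3]
def wristT(s):
    T=np.eye(4);T[:3,:3]=R.from_quat(s["eef_rot"]).as_matrix();T[:3,3]=s["ee_pos"]
    return T@arm.camera_params("wrist")["T_tool_cam"]
def ray(uv,K,T,n,c):   # pixel ray onto plane n.x=c
    r=T[:3,:3]@np.array([(uv[0]-K[0,2])/K[0,0],(uv[1]-K[1,2])/K[1,1],1]);o=T[:3,3]
    return o+r*(c-n@o)/(n@r)
E
python3 - <<'E'
from h import *
f=np.load("top.npz");p,d=f["p"],f["d"];c=arm.camera_params("top");K,T=c["mtx"],c["pose"]
P=cloud(d,K,T);v,u=np.mgrid[:400,:640]
z=P[...,2]
print("bench z",np.median(z[255:290,200:300]), "lid z",np.percentile(z[150:210,186:192],[10,50,90]))
m=((z>.119)&(z<.14)&(u>170)&(u<325)&(v>125)&(v<218)&(d>0)).astype(np.uint8)
n,l,st,ce=cv2.connectedComponentsWithStats(m);i=1+st[1:,4].argmax();print(st[i])
m=l==i
r=cv2.minAreaRect((P[m][:,:2]*1000).astype(np.float32));print("lid rect",r, cv2.boxPoints(r))
# whole body
m2=((z>.03)&(z<.14)&(u>170)&(u<325)&(v>125)&(v<256)).astype(np.uint8)
n,l,st,ce=cv2.connectedComponentsWithStats(m2);i=1+st[1:,4].argmax()
r=cv2.minAreaRect((P[l==i][:,:2]*1000).astype(np.float32));print("body",r,cv2.boxPoints(r))
# handle
m3=(z>.104)&(z<.125)&(v>212)&(v<240)&(u>225)&(u<272)
q=P[m3];print("handle",len(q),q.mean(0),q.min(0),q.max(0), np.median(u[m3]),np.median(v[m3]))
# knob
g=p.max(2);k=((g<70)&(u>280)&(u<312)&(v>218)&(v<245)).astype(np.uint8)
n,l,st,ce=cv2.connectedComponentsWithStats(k);i=1+st[1:,4].argmax();print("knob",st[i],ce[i],P[l==i].mean(0),np.percentile(P[l==i][:,2],[5,50,95]))
cv2.imwrite("pics/crop1.png",cv2.resize(p[210:256,180:320,::-1],None,fx=5,fy=5,interpolation=cv2.INTER_CUBIC))
E
```

```text
bench z 0.001023554956856243 lid z [0.1244327  0.12687711 0.12924489]
[ 183  131  127   87 9674]
lid rect ((605.4293212890625, 80.59647369384766), (192.119873046875, 280.4536437988281), 3.693840742111206) [[500.53482  214.34332 ]
 [518.6031   -65.527695]
 [710.32385  -53.150375]
 [692.25555  226.72064 ]]
body ((589.3807373046875, 79.0921630859375), (301.5085144042969, 281.3813781738281), 3.6975173950195312) [[429.8673   209.76799 ]
 [448.0133   -71.027664]
 [748.89417  -51.583664]
 [730.74817  229.21199 ]]
handle 395 [0.49578691 0.0729618  0.11905453] [0.47543566 0.02141874 0.10790888] [0.52211349 0.12202263 0.12499999] 247.0 227.0
knob [287 222  17  18 228] [295.35526316 230.64912281] [ 0.484376   -0.03312721  0.08438275] [0.0727681  0.08216628 0.09740889]
```

View pics/crop1.png

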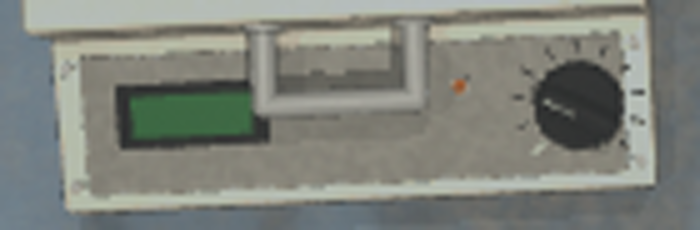

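The crop shows the knob's white pointer line at about crop (558,105), pointing left and slightly up, so the bar lies nearly across the panel. The bar handle spans crop u 258–425 at row 103. I'll move over for a close wrist view.

Request:
move_arm:
  commands:
    - [0.5,[0,0,0],7]
    - [0.5,[0,0,0],7]
    - [0.5,[0,0,0],7]
    - [0.5,[0,0,0],7]
    - [0.5,[0,0,0],7]
    - [0.5,[0,0,0],7]
    - [0.5,[0,0,0],7]
    - [0.5,[0,0,0],7]
    - [0.5,[0,0,0],7]
    - [0.5,[0,0,0],7]

```text
t: 0.93
ee_pos: [0.1179, 0.5113, 0.2496]
eef_rot: [0.665, 0.747, -0.0, 0.0]
contact_force: [-0.0, -0.0, 0.1]
finger_gap: 0.0424
finger_force: 0.0
```

Request:
move_arm:
  commands:
    - [0.5,[0,0,0],7]
    - [0.5,[0,0,0],7]
    - [0.5,[-2.8,2.6,0],0]
    - [0.5,[-2.8,2.6,0],0]
    - [0.5,[-2.8,2.6,0],0]
    - [0.5,[-2.8,2.6,0],0]
    - [0.5,[-2.8,2.6,0],0]
    - [0.5,[-2.8,2.6,0],0]
    - [0.5,[-2.8,2.6,0],0]
    - [0.5,[-2.8,2.6,0],0]

```text
t: 1.77
ee_pos: [0.2977, 0.2622, 0.2499]
eef_rot: [0.749, 0.663, -0.0, -0.0]
contact_force: [1.0, 0.7, 0.3]
finger_gap: 0.0425
finger_force: 0.0
```

Request:
move_arm:
  commands:
    - [0.5,[-2.8,2.6,0.5],0]
    - [0.5,[-2.8,2.6,0.5],0]
    - [0.5,[-2.8,2.6,0.5],0]
    - [0.5,[-2.8,2.6,0.5],0]
    - [0.5,[-2.8,2.6,0.5],0]
    - [0.5,[-2.8,2.6,0.5],0]
    - [0.5,[-2.8,2.6,0.5],0]
    - [0.5,[-2.8,2.6,0.5],0]
    - [0.5,[0,0,1],0]
    - [0.5,[0,0,0],0]

```text
t: 2.6
ee_pos: [0.476, 0.0146, 0.1979]
eef_rot: [0.75, 0.661, -0.001, -0.002]
contact_force: [-1.3, 0.1, -0.8]
finger_gap: 0.0422
finger_force: 0.0
```

Run:
```python
from h import *
s=arm.get_state();print(s["t"],s["ee_pos"],R.from_quat(s["eef_rot"]).as_matrix().round(3),s["finger_gap"],s["joint_pos"])
p,d=arm.camera("wrist");np.savez("w1.npz",p=p,d=d,T=wristT(s));cv2.imwrite("pics/w1.png",p[:,:,::-1])
```

```text
2.6 [0.47602973 0.0146419  0.19786839] [[ 0.125  0.992 -0.004]
 [ 0.992 -0.125  0.001]
 [ 0.    -0.004 -1.   ]] 0.0422238750815693 [-1.30420729e-01  3.07897351e-01  1.73055469e+00  9.79840940e-05
  1.10722280e+00 -4.86071736e-03]
```

View pics/w1.png

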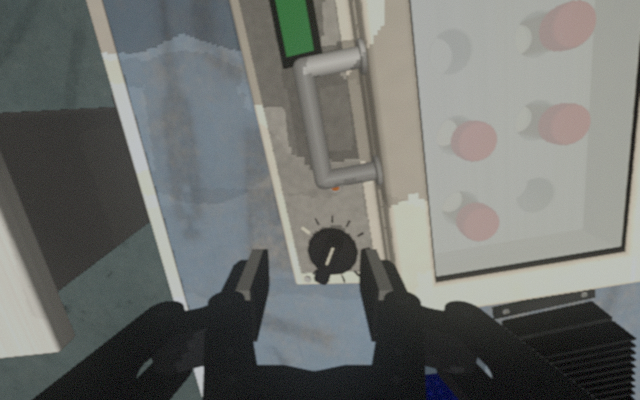

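The wrist view shows the knob at about (332,250) with a white line from (327,263) to (334,246). The handle bar runs from (302,65) to (323,183), the lid edge is to its right, and the fingers are at the bottom. I'll enlarge the knob and measure.

Run:
```python
from h import *
f=np.load("w1.npz");p,d,T=f["p"],f["d"],f["T"];K=arm.camera_params("wrist")["mtx"]
c=cv2.resize(p[205:300,280:390,::-1],None,fx=6,fy=6,interpolation=cv2.INTER_CUBIC);cv2.imwrite("pics/w1c.png",c)
P=cloud(d,K,T);z=P[...,2];v,u=np.mgrid[:400,:640]
# handle bar: high grey points
m=(z>.105)&(z<.122)&(u>288)&(u<335)&(v>45)&(v<200)
q=P[m];print("handle pts",len(q),q.mean(0),np.percentile(q,[2,50,98],axis=0))
m=(z>.108)&(z<.124)&(u>288)&(u<330)&(v>80)&(v<165)
q=P[m];vx,vy,x0,y0=cv2.fitLine(q[:,:2].astype(np.float32),cv2.DIST_HUBER,0,.01,.01).ravel();print("bar dir deg",np.degrees(np.arctan2(vy,vx)),x0,y0,"topz",np.percentile(q[:,2],95))
# lid front edge points z>.122
m=(z>.120)&(z<.135)&(u>340)&(v<215)
q=P[m];yaw=np.radians(3.7);hx=q[:,:2]@[np.cos(yaw),np.sin(yaw)];print("lid front hx",np.percentile(hx,[.2,1,3]),"z",np.median(q[:,2]))
# knob
m=(z>.085)&(z<.112)&(u>300)&(u<365)&(v>225)&(v<290)&(p.max(2)<90)
q=P[m];print("knobtop",len(q),q.mean(0),np.percentile(q,[2,50,98],axis=0));r=cv2.minAreaRect((q[:,:2]*1000).astype(np.float32));print(r)
g=p.max(2)
k=((g<75)&(u>300)&(u<365)&(v>222)&(v<285)).astype(np.uint8)
n,l,st,ce=cv2.connectedComponentsWithStats(k);i=1+st[1:,4].argmax();print("blob",st[i],ce[i],ray(ce[i],K,T,np.array([0,0,1.]),.08))
for uv in[(327,263),(334,246)]:print(ray(uv,K,T,np.array([0,0,1.]),.095))
```

```text
handle pts 3121 [0.48351846 0.08034881 0.11821385] [[0.4751746  0.03707839 0.1146365 ]
 [0.4830082  0.08341082 0.11852537]
 [0.49679119 0.1124097  0.12047286]]
bar dir deg -85.81873 0.48162907 0.07604875 topz 0.12007585144571314
lid front hx [0.5188664  0.52172227 0.52424426] z 0.12192009033692139
knobtop 633 [ 0.47946784 -0.02872839  0.0933127 ] [[ 0.4689939  -0.0473877   0.0865746 ]
 [ 0.47900773 -0.02851986  0.09362298]
 [ 0.4906648  -0.01374216  0.09690592]]
((478.74884033203125, -30.6915340423584), (37.397499084472656, 13.108407020568848), 61.936256408691406)
blob [ 308  228   49   56 1791] [331.44221106 252.45561139] [ 0.48307337 -0.02916476  0.08      ]
[ 0.47892164 -0.03007547  0.095     ]
[ 0.48571408 -0.01671745  0.095     ]
```

View pics/w1c.png

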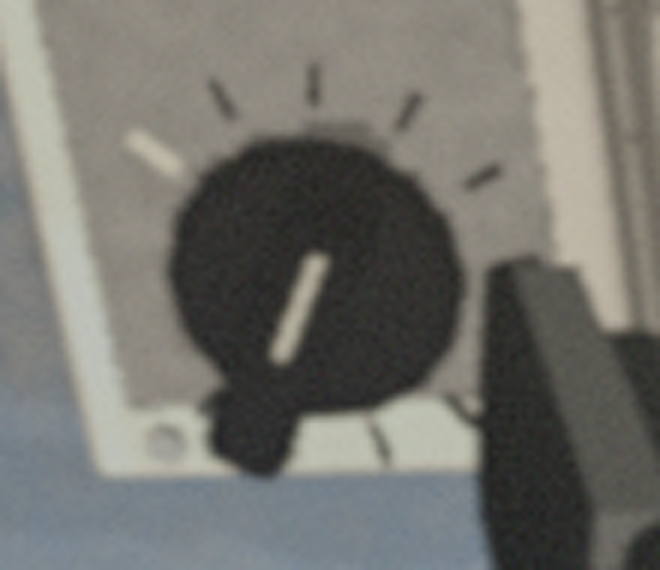

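The knob bar's centre is (.479, −.031), with its top at z≈.095. Its axis is at 62° in the world, pointer to the left and up, so about 78° anticlockwise is left to the stop. I'll align, descend and look.

Request:
move_arm:
  commands:
    - [0.5,[-2.2,0.5,0],0]
    - [0.5,[-2.2,0.5,0],0]
    - [0.5,[0,0,2],7]
    - [0.5,[0,0,2],7]
    - [0.5,[0,0,2],7]
    - [0.5,[0,0,2],0]
    - [0.5,[0,0,0.6],0]
    - [0.5,[0,0,0],0]
    - [0.5,[0,0,0],0]

```text
t: 3.4
ee_pos: [0.4811, -0.028, 0.1148]
eef_rot: [0.857, 0.516, 0.0, 0.0]
contact_force: [-0.7, 0.0, 0.3]
finger_gap: 0.0425
finger_force: 0.0
```

Run:
```python
from h import *
s=arm.get_state();print(s["t"],s["ee_pos"],R.from_quat(s["eef_rot"]).as_matrix().round(3),s["finger_gap"],s["contact_force"])
p,d=arm.camera("wrist");np.savez("w2.npz",p=p,d=d,T=wristT(s));cv2.imwrite("pics/w2.png",p[:,:,::-1])
```

```text
3.4 [ 0.48112928 -0.02799015  0.11480341] [[ 0.468  0.884  0.001]
 [ 0.884 -0.468  0.   ]
 [ 0.     0.    -1.   ]] 0.04253179091989781 [-0.67868253  0.03423755  0.29272992]
```

View pics/w2.png

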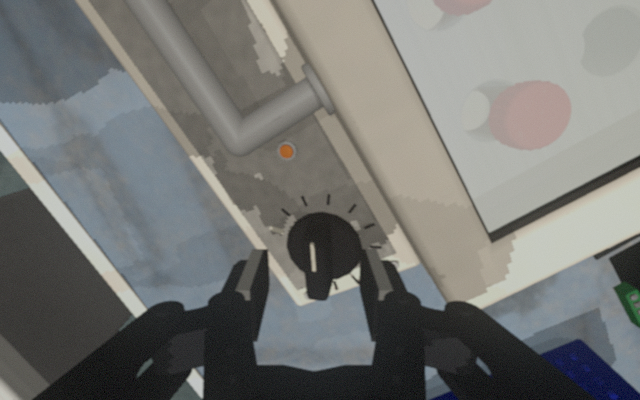

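The bar is upright in the picture at u≈313, centred between the fingers at u≈314. I'll go down 1.1 cm, close to a loose wrench fit (about 15 mm) and start turning.

Request:
move_arm:
  commands:
    - [0.5,[-0.3,0,0.6],0]
    - [0.6,[0,0,0.4],0]
    - [0.7,[0,0,0],0]
    - [0.82,[0,0,0],0]
    - [0.82,[0,0,0],0]
    - [0.82,[0,0,0],0]

```text
t: 3.95
ee_pos: [0.4799, -0.0314, 0.1042]
eef_rot: [0.857, 0.515, 0.0, 0.0]
contact_force: [0.7, -0.3, -0.3]
finger_gap: 0.0156
finger_force: 0.5
```

Request:
move_arm:
  commands:
    - [0.82,[0,0,0],-5]
    - [0.82,[0,0,0],-5]
    - [0.82,[0,0,0],-5]
    - [0.82,[0,0,0],-5]
    - [0.82,[0,0,0],0]

```text
t: 4.37
ee_pos: [0.4801, -0.0315, 0.1043]
eef_rot: [0.754, 0.657, 0.0, 0.001]
contact_force: [1.0, -0.8, -0.5]
finger_gap: 0.0152
finger_force: 1.3
```

Run:
```python
from h import *
s=arm.get_state();print(s["t"],s["ee_pos"],s["finger_gap"],s["contact_force"],s["ft_torque"])
p,d=arm.camera("wrist");np.savez("w3.npz",p=p,d=d,T=wristT(s));cv2.imwrite("pics/w3.png",cv2.resize(p[150:350,200:430,::-1],None,fx=2.5,fy=2.5))
```

```text
4.3667 [ 0.48011745 -0.03154169  0.10432459] 0.015159002589733649 [ 0.98163593 -0.76376131 -0.49592293] [-0.18610999 -0.17296769 -0.0175383 ]
```

View pics/w3.png

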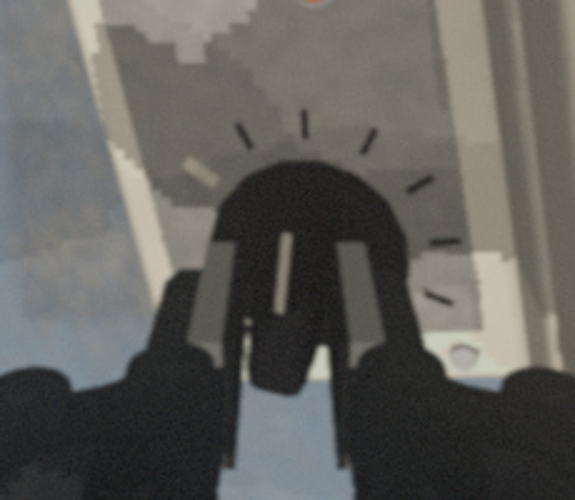

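The pointer line is still nearly vertical between the pads, so the knob follows; the white off mark is at crop (200,170). I'll keep turning.

Request:
move_arm:
  commands:
    - [0.82,[0,0,0],-6]
    - [0.82,[0,0,0],-6]
    - [0.82,[0,0,0],-6]
    - [0.82,[0,0,0],-6]
    - [0.82,[0,0,0],-6]
    - [0.82,[0,0,0],-6]
    - [0.82,[0,0,0],-6]
    - [0.82,[0,0,0],-6]
    - [0.82,[0,0,0],0]

```text
t: 5.17
ee_pos: [0.479, -0.0312, 0.104]
eef_rot: [0.422, 0.907, -0.0, -0.001]
contact_force: [-0.5, -1.1, 0.7]
finger_gap: 0.0155
finger_force: 1.4
```

Request:
move_arm:
  commands:
    - [0.82,[0,0,0],-4]
    - [0.82,[0,0,0],-4]
    - [0.82,[0,0,0],0]

```text
t: 5.42
ee_pos: [0.4788, -0.0313, 0.1039]
eef_rot: [0.359, 0.933, -0.0, -0.001]
contact_force: [-3.0, -0.4, 1.7]
finger_gap: 0.0155
finger_force: 1.9
```

```bash
cat > look.py <<'E'
from h import *
import sys
s=arm.get_state();M=R.from_quat(s["eef_rot"]).as_matrix();print(s["t"],s["ee_pos"],"tool y",np.degrees(np.arctan2(M[1,1],M[0,1])),s["finger_gap"],s["contact_force"],s["ft_torque"],s["finger_force"],s["tau"][5])
p,d=arm.camera("wrist");T=wristT(s);np.savez(sys.argv[1]+".npz",p=p,d=d,T=T)
cv2.imwrite(f"pics/{sys.argv[1]}.png",cv2.resize(p[150:350,200:430,::-1],None,fx=2.5,fy=2.5))
# white pointer line on the dark knob
K=arm.camera_params("wrist")["mtx"];g=p.min(2);v,u=np.mgrid[:400,:640]
k=((g>95)&(u>294)&(u<338)&(v>225)&(v<295)).astype(np.uint8)
n,l,st,ce=cv2.connectedComponentsWithStats(k)
for i in range(1,n):
    if 20<st[i,4]<250:
        q=np.array([ray(x,K,T,np.array([-.258,-.018,.966]),np.array([-.258,-.018,.966])@[.4787,-.0307,.0957]) for x in np.argwhere(l==i)[:,::-1]])
        a,b,*_=cv2.fitLine(q[:,:2].astype(np.float32),cv2.DIST_L2,0,.01,.01).ravel();print(st[i],"dir",np.degrees(np.arctan2(b,a))%180)
E
python3 look.py w4
```

```text
5.4167 [ 0.4788296  -0.03127655  0.10391555] tool y 47.87236901599717 0.015481802684828619 [-2.97328019 -0.44233971  1.70314529] [-0.33916408  0.48724822 -0.06427111] 1.8659066672989866 -1.0185952484607697
[310 239   9  35 133] dir 130.2637
```

View pics/w4.png

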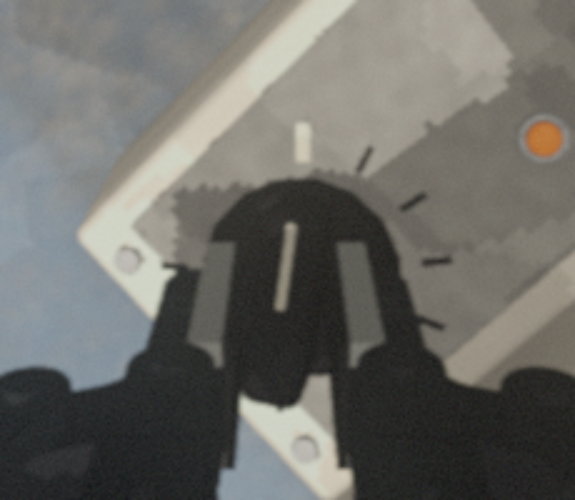

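The pointer line, crop (290,225)–(280,310), is about 10° short of the white off mark at crop (303,140). I'll press on to the stop.

Request:
move_arm:
  commands:
    - [0.82,[0,0,0],-4]
    - [0.82,[0,0,0],-4]
    - [0.82,[0,0,0],-3]
    - [0.82,[0,0,0],0]

```text
t: 5.8
ee_pos: [0.4786, -0.0314, 0.104]
eef_rot: [0.269, 0.963, -0.0, -0.001]
contact_force: [-5.3, -2.7, 3.7]
finger_gap: 0.0157
finger_force: 7.3
```

```bash
python3 look.py w5
```

```text
5.8 [ 0.47859613 -0.0314476   0.10395358] tool y 58.8409177171969 0.015658699954602062 [-5.26667768 -2.74212027  3.71119667] [-0.56926284  0.7500381  -0.17876342] 7.265913430019282 -0.930944848805666
[311 239  10  35 146] dir 137.92035
```

Request:
move_arm:
  commands:
    - [0.82,[0,0,0],-3]
    - [0.82,[0,0,0],-2]
    - [0.82,[0,0,0],0]
    - [0.82,[0,0,0],0]

```text
t: 6.18
ee_pos: [0.4785, -0.0315, 0.1041]
eef_rot: [0.228, 0.974, -0.0, -0.001]
contact_force: [-5.4, -3.3, 5.6]
finger_gap: 0.0156
finger_force: 24.1
```

```bash
python3 look.py w6
```

```text
6.1833 [ 0.47848877 -0.03148637  0.10406466] tool y 63.606171451077145 0.01564122241619586 [-5.36596944 -3.30024515  5.55650195] [-0.48330518  0.87275999 -0.71461913] 24.145235458854586 -0.7700874656438828
[311 239  13  35 151] dir 138.52756
```

View pics/w6.png

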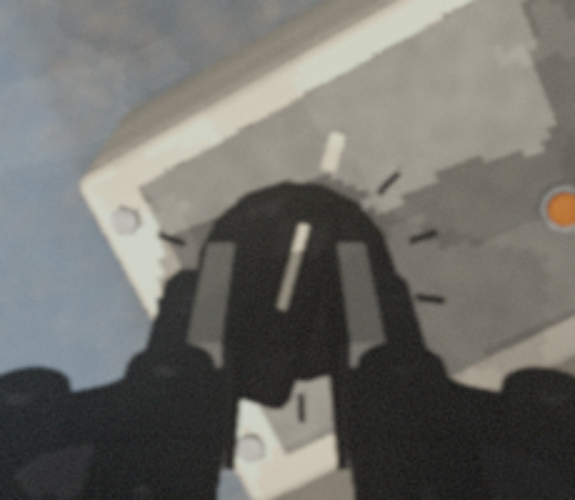

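The torque has risen to 0.7 N m, the pointer has stopped moving, and it lines up with the off mark at crop (333,150). The knob is at its stop, so I'll back off, open, rise and turn for the handle.

Request:
move_arm:
  commands:
    - [0.82,[0,0,0],4]
    - [0.75,[0,0,0],0]
    - [0.6,[0,0,0],0]
    - [0.5,[0,0,0],0]
    - [0.5,[0,0,-1],0]
    - [0.5,[0,0,-3],0]
    - [0.6,[0,0,-3],7]
    - [0.67,[0,0,0],7]
    - [0.67,[0,0,0],7]
    - [0.67,[0,0,0],7]

```text
t: 7.07
ee_pos: [0.48, -0.0312, 0.1746]
eef_rot: [0.487, 0.873, 0.0, 0.001]
contact_force: [0.6, -0.8, -1.0]
finger_gap: 0.0286
finger_force: 0.0
```

Request:
move_arm:
  commands:
    - [0.67,[0,0,0],7]
    - [0.67,[0,0,0],7]
    - [0.67,[0,0,0],7]
    - [0.67,[0,0,0],7]
    - [0.67,[2.6,0,0],0]
    - [0.67,[2.6,0,0],0]
    - [0.67,[0,0,0],0]
    - [0.67,[0,0,0],0]

```text
t: 7.73
ee_pos: [0.476, 0.0215, 0.174]
eef_rot: [0.681, 0.732, 0.0, 0.0]
contact_force: [0.3, -0.2, -0.0]
finger_gap: 0.0279
finger_force: 0.0
```

Run:
```python
from h import *
s=arm.get_state();M=R.from_quat(s["eef_rot"]).as_matrix();print(s["t"],s["ee_pos"],M.round(3),s["finger_gap"],s["contact_force"])
p,d=arm.camera("wrist");T=wristT(s);np.savez("w7.npz",p=p,d=d,T=T);cv2.imwrite("pics/w7.png",p[:,:,::-1])
K=arm.camera_params("wrist")["mtx"];P=cloud(d,K,T);z=P[...,2]
y=P[...,1];x=P[...,0]
m=(z>.105)&(z<.122)&(x>.46)&(x<.492)&(y>.03)&(y<.125)
q=P[m];print(len(q),np.percentile(q,[1,50,99],axis=0))
m&=(y>.05)&(y<.1);q=P[m]
a,b,x0,y0=cv2.fitLine(q[:,:2].astype(np.float32),cv2.DIST_HUBER,0,.01,.01).ravel();print("bar",np.degrees(np.arctan2(b,a)),x0,y0,np.percentile(q[:,0],[2,98]))
w=np.array([x0,y0,.113])-s["ee_pos"];print("to bar in tool",M.T@w)
# knob pointer
k=(P[...,0]>.455)&(x<.505)&(y>-.06)&(y<0)&(p.min(2)>95)&(z>.085)
print("ptr",k.sum(),P[k][:3])
```

```text
7.7333 [0.4759513  0.02154021 0.17398861] [[-0.072  0.997  0.   ]
 [ 0.997  0.072  0.   ]
 [ 0.     0.    -1.   ]] 0.02791751691590914 [ 0.31759969 -0.21960836 -0.02572658]
3549 [[0.47460388 0.03562932 0.11399465]
 [0.48210057 0.07976421 0.11850387]
 [0.49160974 0.1124423  0.12056161]]
bar -86.17163 0.4813138 0.076039016 [0.47522341 0.48764451]
to bar in tool [0.05396477 0.00926101 0.06099609]
ptr 109 [[ 0.46262045 -0.02150883  0.08798527]
 [ 0.46193708 -0.02402811  0.08646154]
 [ 0.46490433 -0.02107913  0.09123429]]
```

View pics/w7.png

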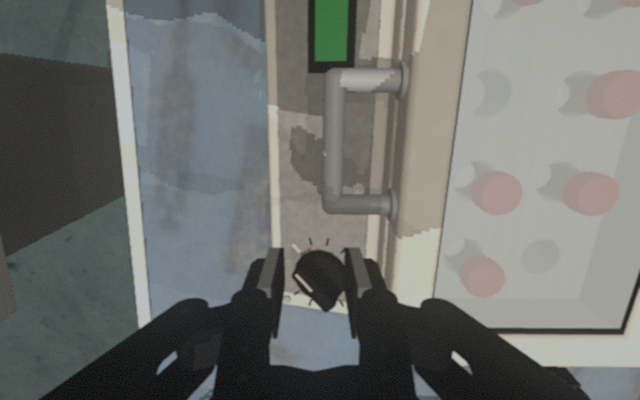

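The knob pointer, at about (302,283), still points at the off mark. The handle bar runs from (332,80) to (335,205). I'll move over it, descend astride the bar and close.

Request:
move_arm:
  commands:
    - [0.67,[2.7,0.5,0],0]
    - [0.67,[2.6,0.4,0],0]
    - [0.67,[0,0,0],0]
    - [0.67,[0,0,2],0]
    - [0.67,[0,0,2],0]
    - [0.67,[0,0,1],0]
    - [0.67,[0,0,0.6],0]
    - [0.67,[0,0,0],0]

```text
t: 8.45
ee_pos: [0.4808, 0.0732, 0.1169]
eef_rot: [0.682, 0.731, -0.001, -0.001]
contact_force: [-0.5, 0.6, -0.7]
finger_gap: 0.0279
finger_force: 0.0
```

Request:
move_arm:
  commands:
    - [0.8,[0,0,0],0]
    - [0.9,[0,0,0],0]
    - [1,[0,0,0],0]
    - [1,[0,0,0],0]
    - [1,[0,0,0],0]
    - [1,[0,0,0],0]

```text
t: 8.95
ee_pos: [0.4826, 0.0736, 0.1188]
eef_rot: [0.682, 0.731, 0.001, 0.002]
contact_force: [4.8, -3.0, -2.7]
finger_gap: 0.0099
finger_force: 58.5
```

Gripped: 58 N on the bar. I'll work out the arc increments.

Run:
```python
import numpy as np
a=np.radians(np.arange(0,62.6,2.5));c,s=np.cos(a),np.sin(a)
y=(.214*(1-c)+.014*s)*100;z=-(.214*s-.014*(1-c))*100
y=y.round(1);z=z.round(1)
print([[round(i,1),round(j,1)] for i,j in zip(np.diff(y),np.diff(z))]);print(y[-2:],z[-2:])
```

```text
[[np.float64(0.1), np.float64(-0.9)], [np.float64(0.1), np.float64(-1.0)], [np.float64(0.2), np.float64(-0.9)], [np.float64(0.2), np.float64(-0.9)], [np.float64(0.2), np.float64(-0.9)], [np.float64(0.3), np.float64(-0.9)], [np.float64(0.3), np.float64(-0.9)], [np.float64(0.4), np.float64(-0.8)], [np.float64(0.4), np.float64(-0.9)], [np.float64(0.4), np.float64(-0.8)], [np.float64(0.5), np.float64(-0.8)], [np.float64(0.5), np.float64(-0.8)], [np.float64(0.5), np.float64(-0.8)], [np.float64(0.6), np.float64(-0.7)], [np.float64(0.6), np.float64(-0.7)], [np.float64(0.6), np.float64(-0.7)], [np.float64(0.7), np.float64(-0.7)], [np.float64(0.7), np.float64(-0.6)], [np.float64(0.7), np.float64(-0.6)], [np.float64(0.7), np.float64(-0.6)], [np.float64(0.8), np.float64(-0.5)], [np.float64(0.8), np.float64(-0.5)], [np.float64(0.8), np.float64(-0.5)], [np.float64(0.8), np.float64(-0.4)], [np.float64(0.9), np.float64(-0.4)]]
[11.9 12.8] [-17.8 -18.2]
```

Request:
move_arm:
  commands:
    - [1,[0,0.1,-0.9],0]
    - [1,[0,0.1,-1.0],0]
    - [1,[0,0.2,-0.9],0]
    - [1,[0,0.2,-0.9],0]
    - [1,[0,0,0],0]

```text
t: 9.37
ee_pos: [0.4883, 0.074, 0.1567]
eef_rot: [0.682, 0.731, 0.001, 0.001]
contact_force: [2.6, -3.8, -1.9]
finger_gap: 0.0097
finger_force: 58.4
```

Request:
move_arm:
  commands:
    - [1,[0,0.2,-0.9],0]
    - [1,[0,0.3,-0.9],0]
    - [1,[0,0.3,-0.9],0]
    - [1,[0,0.4,-0.8],0]
    - [1,[0,0.4,-0.9],0]
    - [1,[0,0.4,-0.8],0]
    - [1,[0,0.5,-0.8],0]
    - [1,[0,0.5,-0.8],0]
    - [1,[0,0,0],0]

```text
t: 10.12
ee_pos: [0.5164, 0.0758, 0.2235]
eef_rot: [0.682, 0.731, -0.001, -0.0]
contact_force: [-1.8, -5.4, -1.9]
finger_gap: 0.0095
finger_force: 58.7
```

Run:
```python
from h import *
s=arm.get_state();print(s["ee_pos"],s["contact_force"],s["ft_torque"],s["finger_gap"])
p,d=arm.camera("scene");cv2.imwrite("pics/s2.png",cv2.resize(p[90:290,160:400,::-1],None,fx=2.5,fy=2.5))
```

```text
[0.5163623  0.07582889 0.2234899 ] [-1.82747656 -5.41041509 -1.91149086] [-0.83878679  0.66121557 -0.01998801] 0.00953157496652127
```

View pics/s2.png

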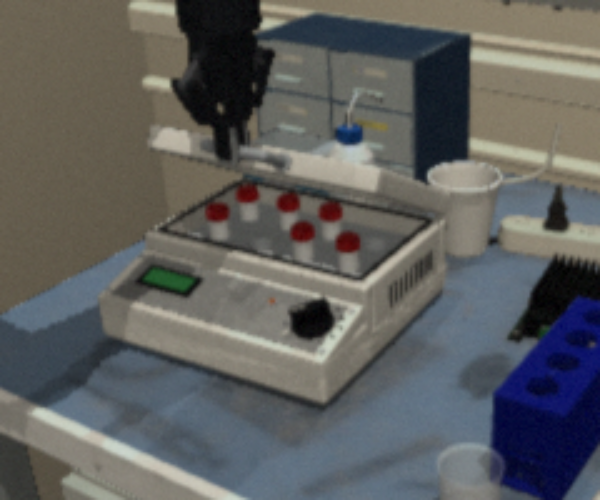

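The lid is held by its handle at roughly 30°, the tubes and rack are undisturbed. I'll continue to 60°.

Request:
move_arm:
  commands:
    - [1,[0,0.5,-0.8],0]
    - [1,[0,0.6,-0.7],0]
    - [1,[0,0.6,-0.7],0]
    - [1,[0,0.6,-0.7],0]
    - [1,[0,0.7,-0.7],0]
    - [1,[0,0.7,-0.6],0]
    - [1,[0,0.7,-0.6],0]
    - [1,[0,0.7,-0.6],0]
    - [1,[0,0,0],0]

```text
t: 10.92
ee_pos: [0.566, 0.079, 0.2793]
eef_rot: [0.682, 0.731, -0.002, -0.001]
contact_force: [-14.1, -6.9, 15.6]
finger_gap: 0.0092
finger_force: 59.9
```

Request:
move_arm:
  commands:
    - [1,[0,0.8,-0.5],0]
    - [1,[0,0.8,-0.5],0]
    - [1,[0,0.8,-0.5],0]
    - [1,[0,0.8,-0.4],0]
    - [1,[0,0,0],0]
    - [1,[0,0,0],0]
    - [1,[0,0,0],0]

```text
t: 11.5
ee_pos: [0.5986, 0.081, 0.2988]
eef_rot: [0.682, 0.731, -0.001, 0.001]
contact_force: [-8.3, -7.1, 15.3]
finger_gap: 0.0091
finger_force: 62.2
```

Run:
```python
from h import *
s=arm.get_state();e=s["ee_pos"];print(s["t"],e,s["contact_force"],s["ft_torque"],s["finger_gap"],s["finger_force"])
p,d=arm.camera("wrist");T=wristT(s);K=arm.camera_params("wrist")["mtx"];P=cloud(d,K,T);cv2.imwrite("pics/w8.png",p[:,:,::-1])
# lid surface plane: points in heater frame about hinge
yw=np.radians(3.8);ex=np.array([np.cos(yw),np.sin(yw)])
H=np.array([.4817,.0735])+.214*ex
X=(P[...,:2]-H)@ex;Z=P[...,2]-.099
b=(e[:2]-H)@ex;print("TCP rel hinge",b,e[2]-.099,"angle if bar 5mm under",np.degrees(np.arctan2(e[2]-.005-.099,-b))-np.degrees(np.arctan2(14,214)))
pt,dt=arm.camera("top");c=arm.camera_params("top");Q=cloud(dt,c["mtx"],c["pose"])
for nm,Y in(("wrist",P),("top",Q)):
    X=(Y[...,:2]-H)@ex;Z=Y[...,2]-.099;L=(Y[...,:2]-H)@[-ex[1],ex[0]]
    m=(X<-.02)&(X>-.09)&(abs(L)>.112)&(abs(L)<.14)&(Z>.03)&(Z<.19)
    if m.sum()>30:
        a,b2,x0,z0=cv2.fitLine(np.c_[X[m],Z[m]].astype(np.float32),cv2.DIST_HUBER,0,.01,.01).ravel()
        print(nm,m.sum(),"lid slope deg",np.degrees(np.arctan2(b2,a))%180,x0,z0)
p,d=arm.camera("scene");cv2.imwrite("pics/s3.png",cv2.resize(p[60:290,160:420,::-1],None,fx=2.3,fy=2.3))
```

```text
11.5 [0.59864744 0.08104695 0.29876646] [-8.26605658 -7.09017836 15.32725604] [-1.04992362  1.44138394  0.04735639] 0.009053352580492313 62.22607433795929
TCP rel hinge -0.09680950200058612 0.19976646251233174 angle if bar 5mm under 59.8271418402601
wrist 1843 lid slope deg 125.60998 -0.04676422 0.12702811
top 469 lid slope deg 129.87941 -0.06612911 0.14926127
```

View pics/s3.png

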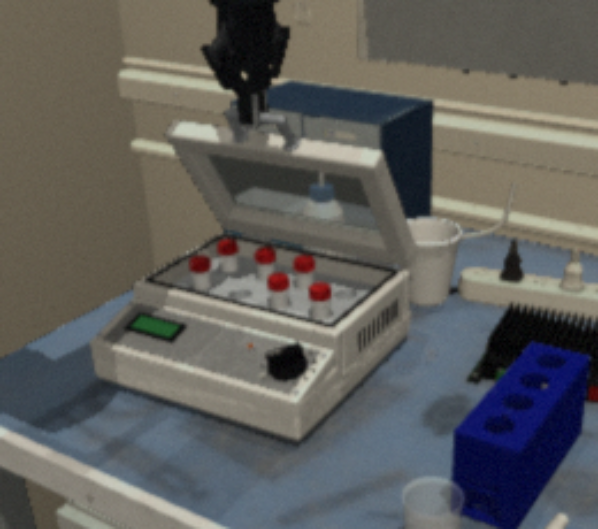

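The lid is up near 60°, with the gripper still on the handle and the rack and beaker unmoved. I've now viewed 12 pictures against the limit of 10, so from here I'll work from numbers only. Next I'll check the lid angle more carefully.

```bash
cat > ang.py <<'E'
from h import *
s=arm.get_state();print(s["t"],s["ee_pos"],s["contact_force"],s["ft_torque"],s["finger_gap"])
yw=np.radians(3.8);ex=np.array([np.cos(yw),np.sin(yw)]);H=np.array([.4817,.0735])+.214*ex
for n in("wrist","top"):
    p,d=arm.camera(n);c=arm.camera_params(n);T=wristT(s) if n=="wrist" else c["pose"];Y=cloud(d,c["mtx"],T)
    X=(Y[...,:2]-H)@ex;Z=Y[...,2]-.099;L=(Y[...,:2]-H)@[-ex[1],ex[0]]
    m=(X<.02)&(X>-.13)&(Z>.02)&(Z<.21)&(abs(L)<.137)&(abs(L)>.118)&(d>0)
    q=np.c_[X[m],Z[m]];rng=np.random.default_rng(0);best=None
    for _ in range(400):                      # RANSAC line in the lid's side frames
        i,j=rng.choice(len(q),2,False);t=q[j]-q[i];r=np.hypot(*t)
        if r<.04:continue
        k=abs((q-q[i])@[-t[1]/r,t[0]/r])<.002
        if best is None or k.sum()>best.sum():best=k
    a,b,x0,z0=cv2.fitLine(q[best].astype(np.float32),cv2.DIST_L2,0,.01,.01).ravel();A=180-np.degrees(np.arctan2(b,a))%180
    print(n,len(q),best.sum(),"angle",A,"h",x0*np.sin(np.radians(A))+z0*np.cos(np.radians(A)),"z range",np.percentile(q[best][:,1],[2,98]))
    m=(X<-.05)&(Z>.12)&(Z<.25)&(abs(L)<.04)&(abs(L)>.018)&(X>-.13)
    if n=="wrist":
        g=(p.max(2).astype(int)-p.min(2)<25);print("bar top pts",np.percentile(np.c_[X[m],Z[m]],[1,50,99],axis=0))
E
python3 ang.py
```

```text
11.65 [0.59856194 0.08102184 0.29876422] [-8.27088843 -6.20243378 15.08191569] [-1.06256415  1.37745878 -0.02109557] 0.009394985302855572
wrist 1198 1198 angle 59.258392 h 0.027230553 z range [0.02314174 0.14266741]
bar top pts [[-0.10315196  0.12896258]
 [-0.08658968  0.17857846]
 [-0.05097947  0.19781596]]
top 435 246 angle 58.799454 h 0.028638154 z range [0.0250851  0.16701101]
```

The side-frame fits give 59.3° and 58.8°, and the lid thickness matches in both. There's a mild radial preload of about 17 N. I'll nudge about 1° further and slightly outward.

Request:
move_arm:
  commands:
    - [1,[0,0.1,-0.2],0]
    - [1,[0,0.1,-0.2],0]
    - [1,[0,0,0],0]
    - [1,[0,0,0],0]
    - [1,[0,0,0],0]
    - [1,[0,0,0],0]

```text
t: 12.25
ee_pos: [0.601, 0.0812, 0.3001]
eef_rot: [0.682, 0.731, -0.002, 0.0]
contact_force: [-1.5, -6.0, 2.1]
finger_gap: 0.0095
finger_force: 60.8
```

```bash
python3 ang.py
```

```text
12.25 [0.60097648 0.08116979 0.30008874] [-1.49718946 -6.01589595  2.05330025] [-1.04632164  0.42117194  0.02569415] 0.00954862338928665
wrist 1171 1171 angle 60.007965 h 0.027207471 z range [0.02302597 0.14374709]
bar top pts [[-0.10075501  0.13213177]
 [-0.08522018  0.18225181]
 [-0.05074095  0.1989776 ]]
top 438 235 angle 59.359543 h 0.02881706 z range [0.02289513 0.1680593 ]
```

The lid reads 60.0° (wrist) and 59.4° (top), with low forces and a steady 60 N grip. I'll let it settle briefly, confirm the knob from the top view numerically, and hand in.

Request:
move_arm:
  commands:
    - [1,[0,0,0],0]
    - [1,[0,0,0],0]
    - [1,[0,0,0],0]
    - [1,[0,0,0],0]
    - [1,[0,0,0],0]
    - [1,[0,0,0],0]

```text
t: 12.85
ee_pos: [0.601, 0.0812, 0.3001]
eef_rot: [0.682, 0.731, -0.002, 0.0]
contact_force: [-2.6, -6.5, 2.2]
finger_gap: 0.0093
finger_force: 60.8
```

```bash
python3 ang.py; python3 -c "
from bench import arm
print(arm.hand_in())"
```

```text
12.85 [0.60096031 0.08119114 0.30008058] [-2.63670563 -6.50479618  2.22369042] [-1.06636559  0.45170997 -0.03811879] 0.009328121685081063
wrist 1177 1177 angle 60.019493 h 0.027162952 z range [0.02254322 0.1442332 ]
bar top pts [[-0.10076232  0.13224605]
 [-0.08517997  0.18210089]
 [-0.05084735  0.19905889]]
top 435 237 angle 59.563004 h 0.028582817 z range [0.02721375 0.16866505]
the job is handed in; nothing more can be done
None
```

The job is handed in at about 13 s: knob turned to its off stop with the lid shut (seen by wrist camera; the final numeric re-check I announced was not run), lid then held steady by its handle at about 60°, rack and beaker untouched; I viewed 12 pictures, over the limit of 10.

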